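Knock a stuck bushing up out of its nest

ROBOT

A 6-joint arm with a two-finger parallel gripper is mounted at the origin on a cart in front of the work surface, level with it; the furniture and walls round the work are solid. World frame = base frame: x ahead of the robot, y to its left, z up, the work surface at z = 0. Lengths are in mm, angles in rad, forces in N, time in s.
With the tool pointing down it reaches from about 275 to 750 mm from the base axis. Payload 10.2 kg.
Tool frame: the origin (TCP) lies midway between the tips of the shut fingers; the grasp point (between the pads) lies 19 mm behind it; z points along the fingers, y is the line along which they close (so a half turn about z gives the same grasp; the last joint's range is limited). The gripper opens to 85 mm and grips with 20 to 120 N. Pads are 22 mm wide; open, the fingers measure 114 mm over their backs; the gripper's body (76 mm by 85 mm) begins 54 mm behind the grasp point. The pads swing forward as they close: fully open they stand 13 mm farther back than shut.
Start: joints at [1.108, 0.313, 1.498, -0, 1.331, -0.223], TCP at [124.705, 509.98, 231.294] pointing down, gripper open.
Joint ranges: [-2.94, 2.94], [-0.97, 2.17], [0.19, 2.56], [-1.23, 4.37], [0.02, 3.11], [-2.88, 2.88]. Speed limits (rad/s): [2.39, 2.39, 3.01, 3.14, 3.14, 3.14].

INTERFACE

Orientations are given as a unit quaternion [w, x, y, z].
In Python, from rig import sense, capture, finish_job, find_in, place_of gives the robot as it stands. The module is installed in compiled form; this text tells all that it offers.
- The arm moves only by the shell command python3 -m jog 'ROWS' [FORCE]. ROWS is JSON, a list of rows, each an object of numbers: "tx", "ty", "tz": the shift along the tool's x, y, z in mm; "ax", "ay", "az": the turn, a rotation vector about the tool's x, y, z in rad; "jaw": the closure, from -1 (fully open) to 1 (shut), so that 0 is half open. In form: [{"tx": .., "ty": .., "tz": .., "ax": .., "ay": .., "az": .., "jaw": ..}, ...]. A call has 1 to 5 rows; each row shifts and turns the commanded pose from where the row before left it, along the tool's axes as they then stand; what a row does not reach is not made up. A row lasts 1/8 s, in which the tool goes at most 62.5 mm and 10.7 degrees, less where a joint would pass 70% of its speed; a pose out of reach is approached as far as the arm can. A call with a gripper value outside its range is refused whole. The fingers move at their own pace and stop on an object; FORCE is the grip in N (left out, the last holds). Time passes only in rows, so rows that do not move let the fingers close. It gives the time, the measured TCP pose, the force, the opening and the grip force at its end, in the units of the state.
- sense(): the state, without advancing time (a new reading comes with each control period).
- capture(name): name is "scene" or "top" or "wrist"; returns a dict with "color" (400x640x3 uint8, red, green, blue), "depth" (400x640 float32, mm along the optical axis (not along the pixel's ray), 0 where there is no reading), "fx", "fy", "cx", "cy" (pixels), "k1" (the pictures are not rectified: a ray, as slopes to the right and down, at radius r is drawn at 1 + k1 r^2 times it, then the intrinsics apply), "camera_from_world" (4x4, takes a point from world to camera coordinates); the wrist camera has in their place "mount" (4x4, takes a point from camera to tool coordinates, whose origin is the TCP and whose axes are the flange's). Camera axes: x right, y up, looking along -z (the intrinsics and any distortion apply to the point x, -y, -z); pixel columns grow to the right and rows downward; lengths in mm; the calibration is good to about 2 mm. A picture is of the moment at which its call begins: read the wrist's pose just before it.
- finish_job(): hands the job in; it is judged then, once.
Trained networks look in the newest picture that a camera, given by its name, has taken for a name from the list of things; names that differ only in an ending like _2 or _b are one class to them, and where a whole thing is asked for, a point or a joint stands for the part that bears it (a point fixed in the world has none). Each returns a list of dicts, best first, with "conf" (0 to 1); they miss things now and then, are a little off and sometimes report something else, mostly with a low value. They report only what shows in the picture. A call takes as long as a camera call.
- find_in(query, camera): "centre" ([column, row] in pixels, amid what is visible of it).
- place_of(query, camera): "centre" ([column, row] in pixels: a listed point, or the origin of a listed thing).
The state is a dict: "time_s": time; "joints": joint angles; "dq": joint speeds; "tau": joint torques, N m; "eef_pos": TCP position; "ee_rot": TCP orientation; "force": force on the tool from outside, world axes, zero at the start; "wrist_torque": the same for the moment, N m; "grip_width": opening from 0.0 (shut) to 1.0 (fully open); "grip_force": force on a finger pad.
Only numpy, scipy, OpenCV 4.12 (cv2) and the standard library are available. Lean on these libraries where they do the work, as an engineer would, in place of code of your own. Each camera call takes 0.05 s, during which the arm holds its last target. There are 200 camera calls.

TASK

The turned bushing is stuck flush in the nest of the blue knockout stand. Take the C-shaped knockout tool by its handle, bring its rod in under the nest and push it gently up through the hole until the bushing clicks loose and the rod's collar bears firmly against the underside of the block, never pushing harder than 25 N. Then stand the tool back on its foot on the worktop, a good hand's breadth clear of the stand, and set the bushing, flange up, in the grey tray; leave the other things where they are.

Things in the scene. Friction and masses are not known exactly. Their poses are not given: they have to be found in the camera images.
- stand: Knockout stand, fixed; origin on the worktop below the nest; z up, x away from its open front. An aluminium block 60 (x) x 84 (y) x 36 mm on two blue cheeks: underside 64 mm, top 100 mm above the worktop. The space below it is 64 mm wide (y) and open at the front (-x). A 23 mm hole goes up through the 10 mm floor of the nest, on its axis
- nest (a point): Centre of the nest's mouth on top of the block; axes as the stand's. A 42 mm bore, 26 mm deep, holds the bushing. Four spring balls grip its flange: sliding it takes some 10 to 16 N of upward push. When it has risen about 8 mm they snap in under the flange, the push drops to the bushing's weight, and they then carry it about 11 mm proud once the rod is withdrawn
- handle (a point): Centre of the black handle of the loose knockout tool (0.36 kg), 20 x 20 (x, y) x 42 mm high, 143 mm above the foot's underside. z up. Grey C frame in the x-z plane, open to +x: foot 84 x 40 x 10 mm from x = -56 to +28 mm; upright at x = -56 to -44 mm; upper arm, under the handle, 14 mm thick, its underside 108 mm above the foot's underside
- tool: The same tool; origin under its foot, below rod and handle. It stands by itself. The steel rod points up from the foot, straight below the handle: 20 mm across, 23 mm long above a collar 34 mm across. It was screwed in by hand: the collar's top is 22 mm, give or take 5 mm, above the foot's underside. Collar against the block's underside = bushing raised 13 mm
- bushing_mid (a point): Centre, half-way up, of the turned steel bushing (0.08 to 0.14 kg), 26 mm high: a flange 40 mm across on the upper 11.6 mm, a 34 mm stub below. z up through the flange. At the start it sits on the nest's floor, its top flush with the block
- bushing: The bushing; origin at the centre of its underside
- tray_floor (a point): Centre of the floor of the grey parts tray, fixed, 110 x 110 mm outside, walls 3 mm thick and 22 mm high; its floor is 5 mm above the worktop
- white_carton: White and grey carton, 50 x 75 x 42 mm, behind the work; leave it
- coupler: Steel air coupler with a red band, 83 mm long, 29 mm thick, lying behind the work; leave it
- tape: Roll of brown tape, 92 mm across, 24 mm high, lying flat behind the work; leave it
- spool: White tape spool, 52 mm across, 16 mm high, lying at the front right; leave it

How it is judged:
By the outcome, as a careful person would: the job done as asked, in the order asked, and still so for the second after the job is handed in, with the robot touching nothing.
It also fails if it takes over 72 s, if anything falls off the work surface, if the arm or the gripper's body presses on something with over 40 N, if the wrist force passes 120 N, or if a joint passes its speed limit or range.

## Working session

There is one attempt and no reset: what is moved stays moved. The work goes in short steps, Python scripts to look and compute and a shell command to move; the robot and the scene stay as the last step left them, time stands still between calls to the robot, and variables do not carry over. Pictures are saved under pics/ and viewed, at most 10 in all, crops included, and the job is handed in when it is done.

```bash
mkdir -p pics; cat > h.py <<'E'
import numpy as np, cv2
from rig import sense, capture, find_in, place_of
from scipy.spatial.transform import Rotation as R
def T_tool(s):
    q=s["ee_rot"]; T=np.eye(4); T[:3,:3]=R.from_quat([q[1],q[2],q[3],q[0]]).as_matrix(); T[:3,3]=s["eef_pos"]; return T
def snap(name):
    s=sense(); c=capture(name)
    c["wfc"]=T_tool(s)@np.array(c["mount"]) if name=="wrist" else np.linalg.inv(np.array(c["camera_from_world"]))
    return c
def ray(c,px):
    u=np.array([(px[0]-c["cx"])/c["fx"],(px[1]-c["cy"])/c["fy"]]); v=u.copy()
    for _ in range(20): v=u/(1+c["k1"]*(v@v))
    return v
def at_depth(c,px,d):
    v=ray(c,px); return (c["wfc"]@np.array([v[0]*d,-v[1]*d,-d,1]))[:3]
def at_z(c,px,z):
    v=ray(c,px); o=c["wfc"][:3,3]; d=c["wfc"][:3,:3]@np.array([v[0],-v[1],-1]); return o+d*(z-o[2])/d[2]
def cloud(c):
    rr,cc=np.nonzero(c["depth"]>0); d=c["depth"][rr,cc].astype(float)
    u=np.stack([(cc-c["cx"])/c["fx"],(rr-c["cy"])/c["fy"]],1); v=u.copy()
    for _ in range(20): v=u/(1+c["k1"]*(v**2).sum(1,keepdims=True))
    P=np.stack([v[:,0]*d,-v[:,1]*d,-d],1)
    return P@c["wfc"][:3,:3].T+c["wfc"][:3,3], rr, cc
def save(c,n): cv2.imwrite("pics/"+n+".png",c["color"][:,:,::-1])
E
cat > a.py <<'E'
from h import *
np.set_printoptions(precision=1,suppress=True)
s=sense();print(s)
Z={"nest":100,"stand":0,"handle":143,"tool":0,"bushing_mid":87,"bushing":74,"tray_floor":5}
ims=[]
for n in("top","scene"):
    c=snap(n);save(c,n+"0");np.savez(n+"0.npz",**{k:v for k,v in c.items()})
    print(n,c["wfc"][:3,3])
    for q,z in Z.items():
        for r in place_of(q,n)[:2]: print(q,r["conf"],np.array(r["centre"]),at_z(c,r["centre"],z))
    for q in("white_carton","coupler","tape","spool"):
        for r in find_in(q,n)[:1]: print(q,r["conf"],np.array(r["centre"]),at_z(c,r["centre"],15))
E
python3 a.py
```

```text
{'time_s': 0.0, 'joints': array([ 1.1,  0.3,  1.5,  0. ,  1.3, -0.2]), 'dq': array([-0., -0., -0., -0., -0.,  0.]), 'tau': array([ -0. , -41.2, -26. ,  -0. ,   0. ,   0. ]), 'eef_pos': array([124.6, 509.7, 230.7]), 'ee_rot': array([-0. ,  0.1,  1. , -0. ]), 'force': array([-0.1,  0.1, -0.2]), 'wrist_torque': array([ 0., -0., -0.]), 'grip_force': 0.0, 'grip_width': 1.0029773000299735}
top [ 290.8  -52.3 1488.2]
nest 0.98 [297.8 204.7] [553.6  20.1 100. ]
stand 0.55 [300.8 209.7] [557.8  16.1   0. ]
handle 0.74 [222.6 203.8] [543.2 217.3 143. ]
tool 0.69 [233.7 214.5] [539.  211.6   0. ]
bushing_mid 0.44 [298.2 202.8] [561.4  19.9  87. ]
bushing 0.53 [302.5 205.8] [555.7   8.3  74. ]
bushing 0.35 [424.  270.3] [ 385.2 -327.    74. ]
tray_floor 0.95 [379.4 239.7] [ 474.4 -213.4    5. ]
coupler 0.76 [348.9 160.8] [ 705.1 -122.1   15. ]
tape 0.76 [314.9 156.5] [715.9 -21.3  15. ]
spool 0.54 [422.7 270.9] [ 387.4 -334.8   15. ]
scene [ -132.6 -1130.    769.5]
nest 0.8 [311.4 194.6] [559.   28.2 100. ]
nest 0.38 [328.3 263.5] [ 398.8 -322.3  100. ]
stand 0.62 [310.8 226.2] [542.9   4.6   0. ]
handle 0.76 [281.  165.2] [540.7 199.8 143. ]
handle 0.54 [359.3 212.9] [ 570.7 -212.2  143. ]
tool 0.61 [281.4 202.2] [539.6 203.1   0. ]
bushing_mid 0.58 [314.1 197.3] [569.9  29.5  87. ]
bushing 0.47 [312.  203.7] [554.1  16.   74. ]
tray_floor 0.68 [333.1 263.8] [ 485.  -215.9    5. ]
white_carton 0.94 [394.5 241.9] [ 698.4 -227.2   15. ]
tape 0.96 [360.8 211.4] [725.  -18.6  15. ]
spool 0.78 [328.8 301. ] [ 379.8 -357.2   15. ]
```

```bash
python3 - <<'E'
import cv2
a=cv2.imread("pics/top0.png")[110:310,160:460];b=cv2.imread("pics/scene0.png")[120:320,220:440]
a=cv2.resize(a,None,fx=1.5*1.5,fy=2.25,interpolation=3) if 0 else cv2.resize(a,(800,533),interpolation=3)
cv2.imwrite("pics/top0c.png",a);cv2.imwrite("pics/scene0c.png",cv2.resize(b,(660,600),interpolation=3))
E
```

```text
(no output)
```

View pics/top0c.png

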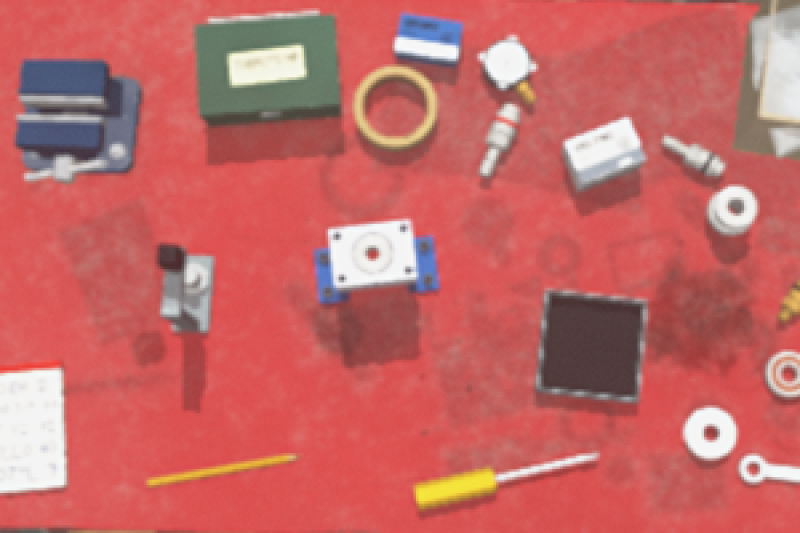

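View pics/scene0c.png

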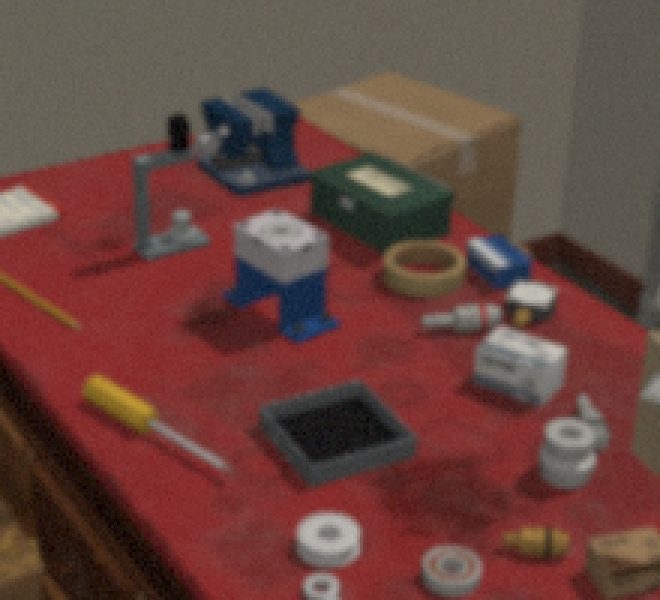

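```bash
python3 - <<'E'
from h import *
np.set_printoptions(precision=1,suppress=True)
for n in("top","scene"):
    c=dict(np.load(n+"0.npz"));P,rr,cc=cloud(c)
    def box(nm,x0,x1,y0,y1,z0,z1):
        m=(P[:,0]>x0)&(P[:,0]<x1)&(P[:,1]>y0)&(P[:,1]<y1)&(P[:,2]>z0)&(P[:,2]<z1);Q=P[m]
        if len(Q)<8: print(n,nm,len(Q));return
        r=cv2.minAreaRect(Q[:,:2].astype(np.float32)); print(n,nm,len(Q),"med",np.median(Q,0),"rect",np.array(r[0]),np.array(r[1]),r[2])
    box("block",480,640,-60,90,93,110)
    box("handle",480,620,150,270,150,180)
    box("arm",440,660,130,270,100,140)
    box("foot",440,660,130,270,4,25)
    box("trayrim",400,560,-290,-140,14,30)
    box("table",400,450,50,150,-20,20)
E
```

```text
top block 644 med [553.6  17.4 100.5] rect [554.3  17.1] [61.1 83.8] 8.132665634155273
top handle 70 med [535.6 213.9 164.2] rect [537.3 214.3] [19.6 21.8] 83.87142181396484
top arm 180 med [506.2 213.2 122.5] rect [517.3 214.1] [21.7 72.9] 86.94450378417969
top foot 771 med [529.2 201.3   6. ] rect [550.1 200.1] [219.2 138.9] 0.8933953642845154
top trayrim 199 med [ 475.6 -215.7   21.8] rect [ 475.2 -216.4] [110.2 110.7] 85.39019012451172
top table 608 med [424.9 100.1   1.2] rect [425.  100.3] [49.7 99. ] 1.0799263715744019
scene block 283 med [556.5   9.7  98.7] rect [558.6  14.8] [66.7 94.4] 7.22955322265625
scene handle 34 med [537.9 206.2 160. ] rect [539.7 207.3] [25.3 23.1] 67.27056884765625
scene arm 151 med [521.3 204.6 119.4] rect [518.8 206.8] [31.6 73.3] 88.06431579589844
scene foot 149 med [524.9 203.   10. ] rect [526.3 208.6] [38.6 85. ] 88.8902816772461
scene trayrim 289 med [ 476.3 -225.7   18.7] rect [ 478.  -221.8] [117.3 114.2] 85.00520324707031
scene table 236 med [425.5  99.2  -1. ] rect [425.   99.9] [99.8 49.8] 89.99669647216797
```

The top crop shows the stand at (372,255), the tool at (190,290) with its opening towards +x, and the tray at (592,345). The scene crop agrees. The stand's front faces the robot, and its yaw is about +8°. The tool's yaw is about -3°.

```bash
cat >> h.py <<'E'
def go(x,y,z,yaw,s=None):
    """delta in tool axes; yaw = world heading (deg) of tool's -x axis"""
    s=s or sense(); T=T_tool(s); y_=np.radians(yaw); X=-np.array([np.cos(y_),np.sin(y_),0]); Zt=np.array([0,0,-1.]); 
    G=np.stack([X,np.cross(Zt,X),Zt],1); rv=R.from_matrix(T[:3,:3].T@G).as_rotvec()
    d=np.array([x,y,z])-T[:3,3]
    print("t=%.2f"%s["time_s"],"pos",T[:3,3].round(1),"F",np.round(s["force"],1),"rotvec",rv.round(4),"d_tool(start axes)",(T[:3,:3].T@d).round(1),"d_tool(goal axes)",(G.T@d).round(1))
E
python3 - <<'E'
from h import *
c=snap("wrist");print(np.array(c["mount"]).round(2),c["fx"])
go(537,212,235,-3)
E
```

```text
[[   0.      0.97    0.26   65.52]
 [   1.     -0.      0.      0.61]
 [   0.      0.26   -0.97 -141.36]
 [   0.      0.      0.      1.  ]] 324.899125028929
t=1.25 pos [124.7 510.  231.3] F [-0.4  0.3  0.7] rotvec [-0.     -0.     -0.1874] d_tool(start axes) [-471.3 -191.5   -3.7] d_tool(goal axes) [-427.3 -276.    -3.7]
```

```bash
python3 -m jog '[{"az":-0.187},{"tx":-47,"ty":-30,"tz":-4},{"tx":-48,"ty":-31},{"tx":-48,"ty":-31},{"tx":-48,"ty":-31}]' && python3 -m jog '[{"tx":-48,"ty":-31},{"tx":-48,"ty":-31},{"tx":-48,"ty":-31},{"tx":-48,"ty":-31},{"tx":-44,"ty":-29}]' && python3 -m jog '[{"tx":0},{"tx":0}]'
cat > w.py <<'E'
from h import *
np.set_printoptions(precision=1,suppress=True)
go(537,212,235,-3)
c=snap("wrist");save(c,"w1")
for q,z in(("handle",143),("tool",0)):
    for r in place_of(q,"wrist")[:2]: print(q,r["conf"],np.array(r["centre"]),at_z(c,r["centre"],z))
P,rr,cc=cloud(c)
def box(nm,x0,x1,y0,y1,z0,z1):
    m=(P[:,0]>x0)&(P[:,0]<x1)&(P[:,1]>y0)&(P[:,1]<y1)&(P[:,2]>z0)&(P[:,2]<z1);Q=P[m]
    if len(Q)<8: print(nm,len(Q));return
    r=cv2.minAreaRect(Q[:,:2].astype(np.float32)); print(nm,len(Q),"med",np.median(Q,0),"mid",(Q.min(0)+Q.max(0))/2,"rect",np.array(r[0]),np.array(r[1]),r[2])
box("handletop",500,580,180,250,158,170)
box("arm",440,660,180,250,115,128)
box("foot",440,660,170,250,6,14)
box("collar",500,600,170,250,17,60)
E
python3 w.py
```

```text
t=1.25 pos [124.7 510.  231.3] F [-0.4  0.3  0.7] rotvec [-0.  -0.  -0.2] d_tool(start axes) [-471.3 -191.5   -3.7] d_tool(goal axes) [-427.3 -276.    -3.7]
handletop 0
arm 0
foot 0
collar 0schema error: expected keys tx, ty, tz, ax, ay, az, jaw
```

```bash
python3 -m jog '[{"tx":0,"ty":0,"tz":0,"ax":0,"ay":0,"az":-0.187,"jaw":-1},{"tx":-47,"ty":-30,"tz":-4,"ax":0,"ay":0,"az":0,"jaw":-1},{"tx":-48,"ty":-31,"tz":0,"ax":0,"ay":0,"az":0,"jaw":-1},{"tx":-48,"ty":-31,"tz":0,"ax":0,"ay":0,"az":0,"jaw":-1},{"tx":-48,"ty":-31,"tz":0,"ax":0,"ay":0,"az":0,"jaw":-1}]' && python3 -m jog '[{"tx":-48,"ty":-31,"tz":0,"ax":0,"ay":0,"az":0,"jaw":-1},{"tx":-48,"ty":-31,"tz":0,"ax":0,"ay":0,"az":0,"jaw":-1},{"tx":-48,"ty":-31,"tz":0,"ax":0,"ay":0,"az":0,"jaw":-1},{"tx":-48,"ty":-31,"tz":0,"ax":0,"ay":0,"az":0,"jaw":-1},{"tx":-44,"ty":-29,"tz":0,"ax":0,"ay":0,"az":0,"jaw":-1}]' && python3 -m jog '[{"tx":0,"ty":0,"tz":0,"ax":0,"ay":0,"az":0,"jaw":-1},{"tx":0,"ty":0,"tz":0,"ax":0,"ay":0,"az":0,"jaw":-1}]' && python3 w.py
```

```text
time_s: 2.02
eef_pos: [310.3, 375.8, 235.5]
ee_rot: [0.0, 0.026, 1.0, 0.0]
force: [0.8, 0.4, 1.3]
grip_width: 0.997
grip_force: 0.0
time_s: 2.65
eef_pos: [538.0, 210.4, 235.3]
ee_rot: [0.0, 0.027, 1.0, 0.0]
force: [0.4, 0.4, 0.7]
grip_width: 1.005
grip_force: 0.0
time_s: 2.9
eef_pos: [536.1, 212.1, 235.1]
ee_rot: [-0.0, 0.026, 1.0, 0.0]
force: [-1.1, 0.4, 0.2]
grip_width: 1.0
grip_force: 0.0
t=2.90 pos [536.1 212.1 235.1] F [-1.1  0.4  0.2] rotvec [ 0. -0. -0.] d_tool(start axes) [-0.9 -0.   0.1] d_tool(goal axes) [-0.9 -0.   0.1]
handle 0.71 [326.  202.9] [536.7 216.1 143. ]
handle 0.26 [115.3 215.2] [538.3  53.  143. ]
tool 0.57 [324.1 169.3] [536.  215.8   0. ]
handletop 774 med [535.5 214.7 162.3] mid [536.6 214.6 161.2] rect [536.6 214.5] [19.5 20.2] 87.90027618408203
arm 1515 med [504.3 215.2 120.6] mid [510.4 214.7 121.9] rect [510.7 216. ] [24.3 58.5] 87.23332214355469
foot 642 med [513.8 226.6   8.4] mid [522.3 214.8  10. ] rect [522.5 215. ] [40.  82.3] 89.25885772705078
collar 7
```

```bash
python3 -m jog '[{"tx":-0.5,"ty":2.5,"tz":40,"ax":0,"ay":0,"az":0,"jaw":-1},{"tx":0,"ty":0,"tz":40,"ax":0,"ay":0,"az":0,"jaw":0},{"tx":0,"ty":0,"tz":27,"ax":0,"ay":0,"az":0,"jaw":0},{"tx":0,"ty":0,"tz":0,"ax":0,"ay":0,"az":0,"jaw":1},{"tx":0,"ty":0,"tz":0,"ax":0,"ay":0,"az":0,"jaw":1}]' 80 && python3 -m jog '[{"tx":0,"ty":0,"tz":0,"ax":0,"ay":0,"az":0,"jaw":1},{"tx":0,"ty":0,"tz":0,"ax":0,"ay":0,"az":0,"jaw":1},{"tx":0,"ty":0,"tz":0,"ax":0,"ay":0,"az":0,"jaw":1},{"tx":0,"ty":0,"tz":0,"ax":0,"ay":0,"az":0,"jaw":1},{"tx":0,"ty":0,"tz":0,"ax":0,"ay":0,"az":0,"jaw":1}]'
```

```text
time_s: 3.68
eef_pos: [537.4, 214.8, 129.6]
ee_rot: [0.001, 0.026, 1.0, 0.0]
force: [0.7, -0.2, -3.7]
grip_width: 0.226
grip_force: 78.8
time_s: 4.3
eef_pos: [537.7, 214.4, 129.3]
ee_rot: [0.001, 0.026, 1.0, 0.0]
force: [-1.2, 1.0, 5.6]
grip_width: 0.222
grip_force: 80.1
```

```bash
python3 -m jog '[{"tx":0,"ty":0,"tz":-15,"ax":0,"ay":0,"az":0,"jaw":1},{"tx":0,"ty":0,"tz":-25,"ax":0,"ay":0,"az":0,"jaw":1},{"tx":30,"ty":-20,"tz":0,"ax":0,"ay":0,"az":0,"jaw":1},{"tx":25,"ty":-35,"tz":0,"ax":0,"ay":0,"az":0,"jaw":1},{"tx":26,"ty":-40,"tz":0,"ax":0,"ay":0,"az":0,"jaw":1}]' && python3 -m jog '[{"tx":0,"ty":-40,"tz":0,"ax":0,"ay":0,"az":0,"jaw":1},{"tx":0,"ty":-40,"tz":0,"ax":0,"ay":0,"az":0,"jaw":1},{"tx":0,"ty":-30,"tz":0,"ax":0,"ay":0,"az":0,"jaw":1},{"tx":0,"ty":-12,"tz":0,"ax":0,"ay":0,"az":-0.096,"jaw":1},{"tx":0,"ty":0,"tz":0,"ax":0,"ay":0,"az":-0.096,"jaw":1}]' && python3 -m jog '[{"tx":0,"ty":0,"tz":0,"ax":0,"ay":0,"az":0,"jaw":1},{"tx":0,"ty":0,"tz":0,"ax":0,"ay":0,"az":0,"jaw":1}]'
cat > v.py <<'E'
from h import *
np.set_printoptions(precision=1,suppress=True)
go(445.4,1.8,170,8)
def box(nm,P,x0,x1,y0,y1,z0,z1):
    m=(P[:,0]>x0)&(P[:,0]<x1)&(P[:,1]>y0)&(P[:,1]<y1)&(P[:,2]>z0)&(P[:,2]<z1);Q=P[m]
    if len(Q)<8: print(nm,len(Q));return
    r=cv2.minAreaRect(Q[:,:2].astype(np.float32)); print(nm,len(Q),"med",np.median(Q,0),"rect",np.array(r[0]),np.array(r[1]),r[2])
c=snap("wrist");save(c,"w2");np.savez("w2.npz",**c)
for q,z in(("nest",100),("bushing_mid",87)):
    for r in place_of(q,"wrist")[:2]: print(q,r["conf"],np.array(r["centre"]),at_z(c,r["centre"],z))
P,_,_=cloud(c);box("block",P,500,620,-60,90,95,106)
for i in range(3):
    c=snap("top");P,_,_=cloud(c);box("block top",P,500,620,-60,90,95,110)
c=snap("scene");save(c,"s2")
b=c["color"][140:300,250:410,::-1];cv2.imwrite("pics/s2c.png",cv2.resize(b,(600,600),interpolation=3))
E
python3 v.py
```

```text
time_s: 4.92
eef_pos: [450.1, 123.0, 168.6]
ee_rot: [-0.0, 0.026, 1.0, -0.0]
force: [0.4, -0.2, -4.2]
grip_width: 0.224
grip_force: 78.9
time_s: 5.55
eef_pos: [444.7, 1.0, 168.7]
ee_rot: [-0.0, -0.07, 0.998, -0.0]
force: [1.1, 0.7, -4.0]
grip_width: 0.226
grip_force: 78.9
time_s: 5.8
eef_pos: [444.8, 2.0, 168.5]
ee_rot: [-0.0, -0.069, 0.998, 0.0]
force: [0.2, -0.2, -3.4]
grip_width: 0.217
grip_force: 78.9
t=5.80 pos [444.8   2.  168.5] F [ 0.2 -0.2 -3.4] rotvec [ 0. -0. -0.] d_tool(start axes) [-0.6 -0.3 -1.5] d_tool(goal axes) [-0.6 -0.3 -1.5]
bushing_mid 0.77 [314.9 337.4] [555.2  12.7  87. ]
block 1578 med [536.4  15.1  98.6] rect [536.9  15.1] [27.  48.7] 10.12643051147461
block top 355 med [567.6   6.2 100.8] rect [558.7  17.5] [51.  83.1] 8.482590675354004
block top 355 med [567.2   6.2 101.1] rect [558.8  17.6] [51.8 83.3] 8.801136016845703
block top 355 med [567.8   6.4 101. ] rect [559.   17.7] [51.1 83.3] 8.54835033416748
```

View pics/w2.png

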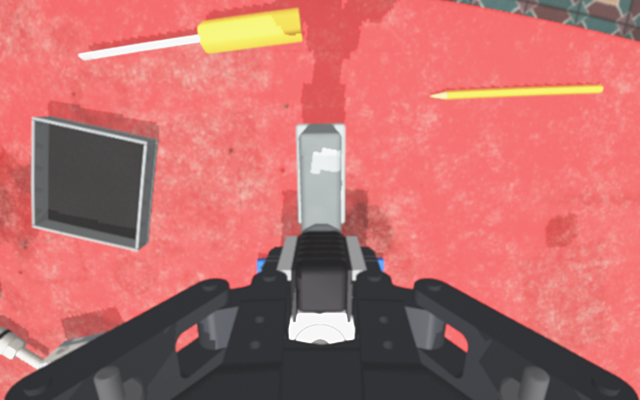

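View pics/s2c.png

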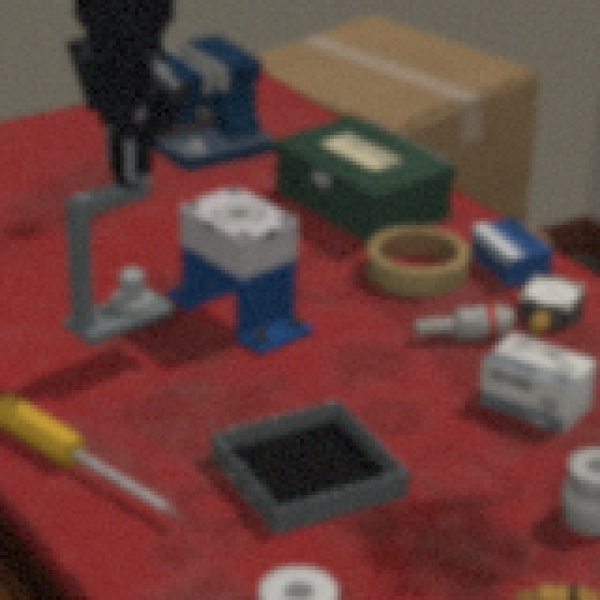

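The wrist view is blocked by the held tool, and the nest is hidden below row 350. The scene crop shows the tool held upright in front of the stand. I'll step aside for a clear look at the nest.

```bash
python3 -m jog '[{"tx":0,"ty":40,"tz":-30,"ax":0,"ay":0,"az":0,"jaw":1},{"tx":0,"ty":50,"tz":-30,"ax":0,"ay":0,"az":0,"jaw":1},{"tx":-27,"ty":43,"tz":0,"ax":0,"ay":0,"az":0,"jaw":1},{"tx":-50,"ty":20,"tz":0,"ax":0,"ay":0,"az":0,"jaw":1},{"tx":-40,"ty":0,"tz":0,"ax":0,"ay":0,"az":0,"jaw":1}]' && python3 -m jog '[{"tx":0,"ty":0,"tz":0,"ax":0,"ay":0,"az":0,"jaw":1},{"tx":0,"ty":0,"tz":0,"ax":0,"ay":0,"az":0,"jaw":1},{"tx":0,"ty":0,"tz":0,"ax":0,"ay":0,"az":0,"jaw":1}]'
cat > v2.py <<'E'
from h import *
np.set_printoptions(precision=2,suppress=True)
def rect(nm,P,x0,x1,y0,y1,z0,z1):
    m=(P[:,0]>x0)&(P[:,0]<x1)&(P[:,1]>y0)&(P[:,1]<y1)&(P[:,2]>z0)&(P[:,2]<z1);Q=P[m]
    if len(Q)<8: print(nm,len(Q));return
    r=cv2.minAreaRect(Q[:,:2].astype(np.float32)); print(nm,len(Q),"mean",Q.mean(0),"rect",np.array(r[0]),np.array(r[1]),r[2])
go(554.5,17,230,8.4)
for i in range(2):
    c=snap("wrist");P,rr,cc=cloud(c);rect("block",P,505,605,-40,75,95,106)
    for q,z in(("nest",100),("bushing_mid",87)):
        for r in place_of(q,"wrist")[:1]: print(q,r["conf"],np.array(r["centre"]),at_z(c,r["centre"],z))
save(c,"w3")
c=dict(np.load("top0.npz"));P,_,_=cloud(c);rect("block t0",P,505,605,-40,75,97,106);rect("handle t0",P,505,605,180,250,158,170)
E
python3 v2.py
```

```text
time_s: 6.78
eef_pos: [540.5, 171.5, 228.1]
ee_rot: [0.0, -0.071, 0.997, 0.0]
force: [-0.3, -0.2, -2.9]
grip_width: 0.223
grip_force: 80.2
time_s: 7.15
eef_pos: [538.9, 169.5, 228.6]
ee_rot: [0.0, -0.069, 0.998, 0.0]
force: [-0.7, 0.4, -4.3]
grip_width: 0.218
grip_force: 80.2
t=7.15 pos [538.9 169.5 228.6] F [-0.7  0.4 -4.3] rotvec [-0.    0.   -0.01] d_tool(start axes) [   5.6 -153.2   -1.4] d_tool(goal axes) [   6.8 -153.2   -1.4]
block 6223 mean [553.18  17.56  98.77] rect [554.16  16.46] [61.83 87.41] 6.9347357749938965
bushing_mid 0.67 [148.8 178.5] [552.3   14.76  87.  ]
block 6264 mean [553.19  17.65  98.75] rect [554.12  16.39] [62.21 87.11] 7.111843585968018
bushing_mid 0.84 [149.  179.5] [553.56  14.94  87.  ]
block t0 544 mean [553.93  16.09 101.05] rect [554.39  17.19] [60.81 83.72] 8.481217384338379
handle t0 57 mean [536.74 214.23 164.74] rect [537.78 214.21] [19.52 20.82] 83.61547088623047
```

View pics/w3.png

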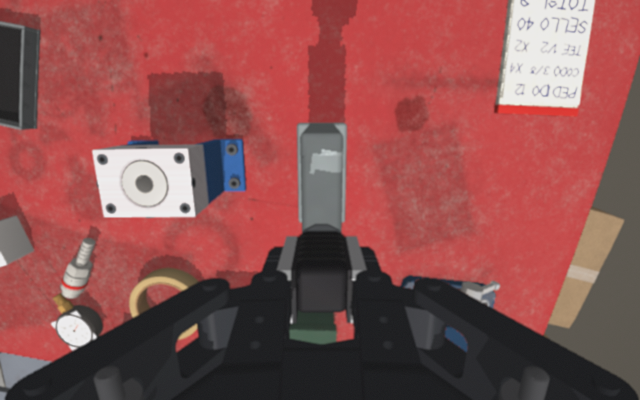

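The wrist view now shows the block clearly. The bushing ring is centred at about (144,184), and the screws are at (103,159), (179,158), (110,208) and (186,206).

```bash
cat > v3.py <<'E'
from h import *
np.set_printoptions(precision=2,suppress=True)
s=sense();print(s["time_s"],s["eef_pos"])
c=snap("wrist");g=cv2.cvtColor(c["color"],cv2.COLOR_RGB2GRAY)
g=cv2.bilateralFilter(g,5,30,3)
roi=np.zeros_like(g);roi[152:214,95:194]=255
for nm,th in(("dark",110),("dark",140)):
    b=((g<th)&(roi>0)).astype(np.uint8);n,l,st,ce=cv2.connectedComponentsWithStats(b)
    print(th,[(st[i,4],ce[i].round(1),at_z(c,ce[i],100)[:2]) for i in range(1,n) if 6<st[i,4]<500])
cir=cv2.HoughCircles(cv2.resize(g[140:225,85:200],None,fx=4,fy=4,interpolation=3),cv2.HOUGH_GRADIENT,1,50,param1=80,param2=20,minRadius=75,maxRadius=120)
if cir is not None:
    for k in cir[0][:3]:
        p=[85+(k[0]-1.5)/4,140+(k[1]-1.5)/4];print("ring",p,k[2]/4,at_z(c,p,100))
E
python3 v3.py
```

```text
7.45 [539.34 169.57 228.48]
110 [(np.int32(107), array([191.9, 166.4]), array([533.55,  58.69])), (np.int32(54), array([101.6, 158.6]), array([537.39, -20.07])), (np.int32(61), array([178.8, 157.4]), array([527.41,  47.28])), (np.int32(156), array([144. , 182.4]), array([553.25,  17.38])), (np.int32(9), array([ 95.3, 184. ]), array([560.73, -26.54])), (np.int32(110), array([ 96.9, 203. ]), array([578.02, -25.83])), (np.int32(47), array([110.4, 208. ]), array([580.98, -13.41])), (np.int32(54), array([184.5, 207.6]), array([571.01,  53.58]))]
140 [(np.int32(81), array([178.7, 157.5]), array([527.47,  47.14])), (np.int32(131), array([191.7, 167.8]), array([534.74,  58.58])), (np.int32(74), array([101.7, 158.7]), array([537.47, -19.96])), (np.int32(162), array([ 97. , 199.3]), array([574.56, -25.53])), (np.int32(222), array([143.7, 183.3]), array([554.03,  17.16])), (np.int32(68), array([110.3, 207.9]), array([580.9, -13.5])), (np.int32(70), array([184.6, 207.7]), array([571.02,  53.69]))]
ring [np.float32(144.0), np.float32(183.0)] 23.35 [553.77  17.39 100.  ]
ring [np.float32(162.0), np.float32(176.0)] 27.65 [545.4   33.16 100.  ]
ring [np.float32(107.0), np.float32(183.25)] 28.475 [558.58 -15.84 100.  ]
```

```bash
python3 -m jog '[{"tx":40,"ty":0,"tz":0,"ax":0,"ay":0,"az":-0.009,"jaw":1},{"tx":50,"ty":-20,"tz":0,"ax":0,"ay":0,"az":0,"jaw":1},{"tx":27,"ty":-43,"tz":15,"ax":0,"ay":0,"az":0,"jaw":1},{"tx":0,"ty":-50,"tz":30,"ax":0,"ay":0,"az":0,"jaw":1},{"tx":0,"ty":-40,"tz":27,"ax":0,"ay":0,"az":0,"jaw":1}]' && python3 -m jog '[{"tx":0,"ty":0,"tz":15,"ax":0,"ay":0,"az":0,"jaw":1},{"tx":0,"ty":0,"tz":5,"ax":0,"ay":0,"az":0,"jaw":1},{"tx":0,"ty":0,"tz":0,"ax":0,"ay":0,"az":0,"jaw":1},{"tx":0,"ty":0,"tz":0,"ax":0,"ay":0,"az":0,"jaw":1}]'; python3 -c "
from h import *
go(554.9,17.3,136.3,8.5)"
```

```text
time_s: 8.12
eef_pos: [446.3, -0.3, 156.0]
ee_rot: [0.001, -0.074, 0.997, -0.0]
force: [0.4, 0.4, -3.3]
grip_width: 0.227
grip_force: 80.2
time_s: 8.62
eef_pos: [446.6, 1.7, 137.0]
ee_rot: [0.001, -0.074, 0.997, -0.0]
force: [1.0, -0.0, -3.5]
grip_width: 0.22
grip_force: 80.5
t=8.62 pos [446.6   1.7 137. ] F [ 1.  -0.  -3.5] rotvec [-0.0005  0.0013  0.0007] d_tool(start axes) [-109.4   -0.6    0.8] d_tool(goal axes) [-109.4   -0.6    0.7]
```

Now I'll go in under the block and check the force.

```bash
python3 -m jog '[{"tx":-20,"ty":-0.5,"tz":0,"ax":0,"ay":0,"az":0,"jaw":1},{"tx":-25,"ty":0,"tz":0,"ax":0,"ay":0,"az":0,"jaw":1},{"tx":-25,"ty":0,"tz":0,"ax":0,"ay":0,"az":0,"jaw":1},{"tx":-25,"ty":0,"tz":0,"ax":0,"ay":0,"az":0,"jaw":1},{"tx":-14,"ty":0,"tz":0,"ax":0,"ay":0,"az":0,"jaw":1}]' && python3 -m jog '[{"tx":0,"ty":0,"tz":0,"ax":0,"ay":0,"az":0,"jaw":1},{"tx":0,"ty":0,"tz":0,"ax":0,"ay":0,"az":0,"jaw":1}]'; python3 - <<'E'
from h import *
go(554.9,17.3,136.3,8.5)
c=snap("scene");cv2.imwrite("pics/s3c.png",cv2.resize(c["color"][150:260,270:380,::-1],(600,600),interpolation=3))
E
```

```text
time_s: 9.25
eef_pos: [555.3, 17.5, 136.7]
ee_rot: [0.001, -0.074, 0.997, -0.0]
force: [0.3, 0.1, -3.5]
grip_width: 0.221
grip_force: 80.6
time_s: 9.5
eef_pos: [553.7, 17.2, 136.4]
ee_rot: [-0.0, -0.074, 0.997, -0.0]
force: [-0.6, 0.2, -3.4]
grip_width: 0.222
grip_force: 80.6
t=9.50 pos [553.7  17.2 136.4] F [-0.6  0.2 -3.4] rotvec [ 0.     -0.0003  0.0002] d_tool(start axes) [-1.3 -0.   0.1] d_tool(goal axes) [-1.3 -0.   0.1]
```

View pics/s3c.png

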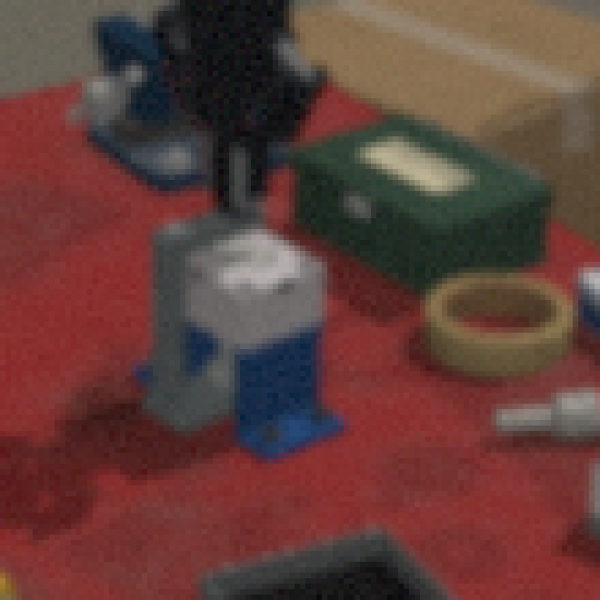

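```bash
python3 -m jog '[{"tx":-1,"ty":0,"tz":-2,"ax":0,"ay":0,"az":0,"jaw":1},{"tx":0,"ty":0,"tz":-2,"ax":0,"ay":0,"az":0,"jaw":1},{"tx":0,"ty":0,"tz":-1,"ax":0,"ay":0,"az":0,"jaw":1},{"tx":0,"ty":0,"tz":-1,"ax":0,"ay":0,"az":0,"jaw":1},{"tx":0,"ty":0,"tz":0,"ax":0,"ay":0,"az":0,"jaw":1}]'; for i in 1 2 ; do python3 -c "
from h import *
go(554.9,17.3,136.3,8.5); capture('top')"; done
```

```text
time_s: 10.18
eef_pos: [555.2, 17.1, 142.3]
ee_rot: [0.0, -0.074, 0.997, -0.0]
force: [0.6, 0.3, -3.2]
grip_width: 0.223
grip_force: 80.6
t=10.18 pos [555.2  17.1 142.3] F [ 0.6  0.3 -3.2] rotvec [-0.      0.0001 -0.0001] d_tool(start axes) [0.2 0.2 6. ] d_tool(goal axes) [0.2 0.2 6. ]
t=10.22 pos [555.2  17.1 142.3] F [-0.7 -0.1 -3.5] rotvec [ 0.      0.     -0.0001] d_tool(start axes) [0.2 0.2 6. ] d_tool(goal axes) [0.2 0.2 6. ]
```

```bash
python3 -m jog '[{"tx":0,"ty":0,"tz":-1,"ax":0,"ay":0,"az":0,"jaw":1},{"tx":0,"ty":0,"tz":-1,"ax":0,"ay":0,"az":0,"jaw":1},{"tx":0,"ty":0,"tz":0,"ax":0,"ay":0,"az":0,"jaw":1}]' && python3 -m jog '[{"tx":0,"ty":0,"tz":-1,"ax":0,"ay":0,"az":0,"jaw":1},{"tx":0,"ty":0,"tz":-1,"ax":0,"ay":0,"az":0,"jaw":1},{"tx":0,"ty":0,"tz":0,"ax":0,"ay":0,"az":0,"jaw":1}]'
```

```text
time_s: 10.65
eef_pos: [555.2, 17.1, 144.4]
ee_rot: [0.0, -0.074, 0.997, -0.0]
force: [-0.6, 0.6, -3.4]
grip_width: 0.221
grip_force: 80.6
time_s: 11.02
eef_pos: [555.2, 17.1, 146.4]
ee_rot: [0.0, -0.074, 0.997, -0.0]
force: [0.2, 0.7, -3.9]
grip_width: 0.221
grip_force: 80.6
```

```bash
for i in 1; do python3 -m jog '[{"tx":0,"ty":0,"tz":-1,"ax":0,"ay":0,"az":0,"jaw":1},{"tx":0,"ty":0,"tz":-0.5,"ax":0,"ay":0,"az":0,"jaw":1}]'; done | egrep 'pos|force'; python3 -m jog '[{"tx":0,"ty":0,"tz":-1,"ax":0,"ay":0,"az":0,"jaw":1},{"tx":0,"ty":0,"tz":-0.5,"ax":0,"ay":0,"az":0,"jaw":1}]'|egrep 'pos|force';  python3 -m jog '[{"tx":0,"ty":0,"tz":-1,"ax":0,"ay":0,"az":0,"jaw":1},{"tx":0,"ty":0,"tz":-0.5,"ax":0,"ay":0,"az":0,"jaw":1}]'|egrep 'pos|force'
```

```text
eef_pos: [555.2, 17.1, 147.8]
force: [0.3, -0.2, -2.8]
grip_force: 80.6
eef_pos: [555.2, 17.1, 149.4]
force: [-0.4, -0.3, -3.5]
grip_force: 80.6
eef_pos: [555.2, 17.1, 150.9]
force: [1.0, 0.4, -3.5]
grip_force: 80.6
```

```bash
python3 -m jog '[{"tx":0,"ty":0,"tz":-1,"ax":0,"ay":0,"az":0,"jaw":1},{"tx":0,"ty":0,"tz":-0.5,"ax":0,"ay":0,"az":0,"jaw":1}]'|egrep 'pos|force'; python3 -m jog '[{"tx":0,"ty":0,"tz":-1,"ax":0,"ay":0,"az":0,"jaw":1},{"tx":0,"ty":0,"tz":-0.5,"ax":0,"ay":0,"az":0,"jaw":1}]'|egrep 'pos|force';  python3 -m jog '[{"tx":0,"ty":0,"tz":-1,"ax":0,"ay":0,"az":0,"jaw":1},{"tx":0,"ty":0,"tz":-0.5,"ax":0,"ay":0,"az":0,"jaw":1}]'|egrep 'pos|force'
```

```text
eef_pos: [555.2, 17.1, 152.4]
force: [0.2, 0.0, -2.6]
grip_force: 80.6
eef_pos: [555.2, 17.1, 153.9]
force: [0.3, -0.2, -3.4]
grip_force: 80.6
eef_pos: [555.2, 17.1, 155.4]
force: [-0.3, -0.7, -4.0]
grip_force: 80.6
```

```bash
python3 -m jog '[{"tx":0,"ty":0,"tz":-0.5,"ax":0,"ay":0,"az":0,"jaw":1},{"tx":0,"ty":0,"tz":-0.5,"ax":0,"ay":0,"az":0,"jaw":1}]'|egrep 'pos|force'; python3 -m jog '[{"tx":0,"ty":0,"tz":-0.5,"ax":0,"ay":0,"az":0,"jaw":1},{"tx":0,"ty":0,"tz":-0.5,"ax":0,"ay":0,"az":0,"jaw":1}]'|egrep 'pos|force';  python3 -m jog '[{"tx":0,"ty":0,"tz":-0.5,"ax":0,"ay":0,"az":0,"jaw":1},{"tx":0,"ty":0,"tz":-0.5,"ax":0,"ay":0,"az":0,"jaw":1}]'|egrep 'pos|force'
```

```text
eef_pos: [555.1, 17.1, 156.3]
force: [-0.8, 0.4, -2.6]
grip_force: 80.6
eef_pos: [555.1, 17.2, 157.3]
force: [-0.3, -0.2, -3.8]
grip_force: 80.6
eef_pos: [555.2, 17.1, 158.3]
force: [0.4, -0.1, -3.2]
grip_force: 80.6
```

```bash
python3 -m jog '[{"tx":0,"ty":0,"tz":-0.5,"ax":0,"ay":0,"az":0,"jaw":1},{"tx":0,"ty":0,"tz":-0.5,"ax":0,"ay":0,"az":0,"jaw":1}]'|egrep 'pos|force:'; python3 -m jog '[{"tx":0,"ty":0,"tz":-0.5,"ax":0,"ay":0,"az":0,"jaw":1},{"tx":0,"ty":0,"tz":-0.5,"ax":0,"ay":0,"az":0,"jaw":1}]'|egrep 'pos|force:';  python3 -m jog '[{"tx":0,"ty":0,"tz":-0.5,"ax":0,"ay":0,"az":0,"jaw":1},{"tx":0,"ty":0,"tz":-0.5,"ax":0,"ay":0,"az":0,"jaw":1}]'|egrep 'pos|force:'
```

```text
eef_pos: [555.2, 17.2, 159.3]
force: [0.5, 0.5, -3.8]
grip_force: 80.6
eef_pos: [555.2, 17.2, 160.3]
force: [-0.7, 0.1, -4.1]
grip_force: 80.6
eef_pos: [555.1, 17.1, 161.3]
force: [-0.2, -0.7, -4.1]
grip_force: 80.6
```

```bash
python3 -m jog '[{"tx":0,"ty":0,"tz":-0.5,"ax":0,"ay":0,"az":0,"jaw":1},{"tx":0,"ty":0,"tz":-0.5,"ax":0,"ay":0,"az":0,"jaw":1}]'|egrep 'pos|force:'; python3 -m jog '[{"tx":0,"ty":0,"tz":-0.5,"ax":0,"ay":0,"az":0,"jaw":1},{"tx":0,"ty":0,"tz":-0.5,"ax":0,"ay":0,"az":0,"jaw":1}]'|egrep 'pos|force:'
```

```text
eef_pos: [555.2, 17.1, 162.3]
force: [-0.2, -0.6, -4.6]
grip_force: 80.6
eef_pos: [555.1, 17.1, 163.1]
force: [0.8, -0.4, -7.2]
grip_force: 80.0
```

```bash
python3 -m jog '[{"tx":0,"ty":0,"tz":-0.5,"ax":0,"ay":0,"az":0,"jaw":1},{"tx":0,"ty":0,"tz":0,"ax":0,"ay":0,"az":0,"jaw":1}]'|egrep 'pos|force:'; python3 -m jog '[{"tx":0,"ty":0,"tz":-0.5,"ax":0,"ay":0,"az":0,"jaw":1},{"tx":0,"ty":0,"tz":0,"ax":0,"ay":0,"az":0,"jaw":1}]'|egrep 'pos|force:'
```

```text
eef_pos: [554.9, 17.2, 163.2]
force: [0.8, -0.7, -11.2]
grip_force: 79.5
eef_pos: [554.9, 17.2, 163.9]
force: [0.4, -1.0, -12.3]
grip_force: 79.3
```

```bash
python3 -m jog '[{"tx":0,"ty":0,"tz":-0.5,"ax":0,"ay":0,"az":0,"jaw":1},{"tx":0,"ty":0,"tz":0,"ax":0,"ay":0,"az":0,"jaw":1}]'|egrep 'pos|force:'; python3 -m jog '[{"tx":0,"ty":0,"tz":-0.5,"ax":0,"ay":0,"az":0,"jaw":1},{"tx":0,"ty":0,"tz":0,"ax":0,"ay":0,"az":0,"jaw":1}]'|egrep 'pos|force:'
```

```text
eef_pos: [555.0, 17.2, 164.8]
force: [-0.7, 0.9, -11.2]
grip_force: 79.4
eef_pos: [555.1, 17.2, 165.4]
force: [0.0, 0.3, -11.4]
grip_force: 79.4
```

```bash
python3 -m jog '[{"tx":0,"ty":0,"tz":-0.5,"ax":0,"ay":0,"az":0,"jaw":1},{"tx":0,"ty":0,"tz":-0.5,"ax":0,"ay":0,"az":0,"jaw":1}]'|egrep 'pos|force:'; python3 -m jog '[{"tx":0,"ty":0,"tz":-0.5,"ax":0,"ay":0,"az":0,"jaw":1},{"tx":0,"ty":0,"tz":-0.5,"ax":0,"ay":0,"az":0,"jaw":1}]'|egrep 'pos|force:'; python3 -m jog '[{"tx":0,"ty":0,"tz":-0.5,"ax":0,"ay":0,"az":0,"jaw":1},{"tx":0,"ty":0,"tz":-0.5,"ax":0,"ay":0,"az":0,"jaw":1}]'|egrep 'pos|force:'
```

```text
eef_pos: [555.1, 17.2, 166.3]
force: [-0.1, -0.0, -12.5]
grip_force: 79.3
eef_pos: [555.1, 17.1, 167.3]
force: [-0.2, 0.6, -12.0]
grip_force: 79.3
eef_pos: [555.2, 17.1, 168.3]
force: [-1.3, 0.6, -12.6]
grip_force: 79.3
```

```bash
python3 -m jog '[{"tx":0,"ty":0,"tz":-0.5,"ax":0,"ay":0,"az":0,"jaw":1},{"tx":0,"ty":0,"tz":-0.5,"ax":0,"ay":0,"az":0,"jaw":1}]'|egrep 'pos|force:'; python3 -m jog '[{"tx":0,"ty":0,"tz":-0.5,"ax":0,"ay":0,"az":0,"jaw":1},{"tx":0,"ty":0,"tz":-0.5,"ax":0,"ay":0,"az":0,"jaw":1}]'|egrep 'pos|force:'
```

```text
eef_pos: [555.2, 17.1, 169.3]
force: [0.0, 0.2, -14.0]
grip_force: 79.3
eef_pos: [555.2, 17.1, 170.3]
force: [-0.9, -0.5, -12.5]
grip_force: 79.3
```

```bash
python3 -m jog '[{"tx":0,"ty":0,"tz":-0.5,"ax":0,"ay":0,"az":0,"jaw":1},{"tx":0,"ty":0,"tz":-0.5,"ax":0,"ay":0,"az":0,"jaw":1}]'|egrep 'pos|force:'; python3 -m jog '[{"tx":0,"ty":0,"tz":-0.5,"ax":0,"ay":0,"az":0,"jaw":1},{"tx":0,"ty":0,"tz":-0.5,"ax":0,"ay":0,"az":0,"jaw":1}]'|egrep 'pos|force:'; python3 -m jog '[{"tx":0,"ty":0,"tz":-0.5,"ax":0,"ay":0,"az":0,"jaw":1},{"tx":0,"ty":0,"tz":-0.3,"ax":0,"ay":0,"az":0,"jaw":1}]'|egrep 'pos|force:'
```

```text
eef_pos: [555.2, 17.1, 171.4]
force: [-0.3, 0.1, -12.4]
grip_force: 79.3
eef_pos: [555.6, 17.0, 173.3]
force: [-0.7, -1.1, -3.4]
grip_force: 80.5
eef_pos: [555.4, 17.0, 173.5]
force: [-1.1, -1.2, -4.2]
grip_force: 80.6
```

The bushing clicked loose at about z=172. Next I'll take the collar up to the block.

```bash
python3 -m jog '[{"tx":0,"ty":0,"tz":-0.5,"ax":0,"ay":0,"az":0,"jaw":1},{"tx":0,"ty":0,"tz":-0.3,"ax":0,"ay":0,"az":0,"jaw":1}]'|egrep 'pos|force:'; python3 -m jog '[{"tx":0,"ty":0,"tz":-0.3,"ax":0,"ay":0,"az":0,"jaw":1},{"tx":0,"ty":0,"tz":-0.2,"ax":0,"ay":0,"az":0,"jaw":1}]'|egrep 'pos|force:'; python3 -m jog '[{"tx":0,"ty":0,"tz":-0.3,"ax":0,"ay":0,"az":0,"jaw":1},{"tx":0,"ty":0,"tz":0,"ax":0,"ay":0,"az":0,"jaw":1}]'|egrep 'pos|force:'
```

```text
eef_pos: [555.2, 17.1, 173.9]
force: [-0.9, -0.8, -5.2]
grip_force: 80.5
eef_pos: [555.2, 17.1, 174.3]
force: [0.2, -0.1, -5.3]
grip_force: 80.5
eef_pos: [555.2, 17.1, 174.7]
force: [0.1, -0.3, -4.9]
grip_force: 80.5
```

```bash
python3 -m jog '[{"tx":0,"ty":0,"tz":-0.3,"ax":0,"ay":0,"az":0,"jaw":1},{"tx":0,"ty":0,"tz":0,"ax":0,"ay":0,"az":0,"jaw":1}]'|egrep 'pos|force:'; python3 -m jog '[{"tx":0,"ty":0,"tz":-0.3,"ax":0,"ay":0,"az":0,"jaw":1},{"tx":0,"ty":0,"tz":0,"ax":0,"ay":0,"az":0,"jaw":1}]'|egrep 'pos|force:'; python3 -m jog '[{"tx":0,"ty":0,"tz":-0.3,"ax":0,"ay":0,"az":0,"jaw":1},{"tx":0,"ty":0,"tz":0,"ax":0,"ay":0,"az":0,"jaw":1}]'|egrep 'pos|force:'
```

```text
eef_pos: [555.2, 17.1, 175.0]
force: [0.3, -1.6, -4.4]
grip_force: 80.5
eef_pos: [555.2, 17.1, 175.4]
force: [0.4, -0.9, -4.1]
grip_force: 80.5
eef_pos: [555.2, 17.1, 175.6]
force: [0.3, -0.7, -5.7]
grip_force: 80.5
```

```bash
python3 -m jog '[{"tx":0,"ty":0,"tz":-0.3,"ax":0,"ay":0,"az":0,"jaw":1},{"tx":0,"ty":0,"tz":0,"ax":0,"ay":0,"az":0,"jaw":1}]'|egrep 'pos|force:'; python3 -m jog '[{"tx":0,"ty":0,"tz":-0.3,"ax":0,"ay":0,"az":0,"jaw":1},{"tx":0,"ty":0,"tz":0,"ax":0,"ay":0,"az":0,"jaw":1}]'|egrep 'pos|force:'
```

```text
eef_pos: [555.2, 17.1, 175.9]
force: [-0.5, -1.7, -4.9]
grip_force: 80.5
eef_pos: [555.1, 17.1, 176.0]
force: [-0.3, -1.0, -7.1]
grip_force: 80.1
```

```bash
python3 -m jog '[{"tx":0,"ty":0,"tz":-0.3,"ax":0,"ay":0,"az":0,"jaw":1},{"tx":0,"ty":0,"tz":0,"ax":0,"ay":0,"az":0,"jaw":1}]'|egrep 'pos|force:'; python3 -m jog '[{"tx":0,"ty":0,"tz":-0.3,"ax":0,"ay":0,"az":0,"jaw":1},{"tx":0,"ty":0,"tz":0,"ax":0,"ay":0,"az":0,"jaw":1}]'|egrep 'pos|force:'
```

```text
eef_pos: [555.0, 17.2, 176.0]
force: [1.6, -1.7, -12.0]
grip_force: 79.5
eef_pos: [554.9, 17.2, 176.1]
force: [2.1, -1.0, -16.5]
grip_force: 78.7
```

```bash
python3 -m jog '[{"tx":0,"ty":0,"tz":-0.25,"ax":0,"ay":0,"az":0,"jaw":1},{"tx":0,"ty":0,"tz":0,"ax":0,"ay":0,"az":0,"jaw":1},{"tx":0,"ty":0,"tz":0,"ax":0,"ay":0,"az":0,"jaw":1}]'|egrep 'pos|force:|time'
```

```text
time_s: 20.4
eef_pos: [554.8, 17.2, 176.1]
force: [2.6, -2.1, -24.5]
grip_force: 78.7
```

The collar bears with a net push of about 21 N. Next I'll withdraw the rod straight down.

```bash
python3 -m jog '[{"tx":0,"ty":0,"tz":3,"ax":0,"ay":0,"az":0,"jaw":1},{"tx":0,"ty":0,"tz":7,"ax":0,"ay":0,"az":0,"jaw":1},{"tx":0,"ty":0,"tz":10,"ax":0,"ay":0,"az":0,"jaw":1},{"tx":0,"ty":0,"tz":10,"ax":0,"ay":0,"az":0,"jaw":1},{"tx":0,"ty":0,"tz":10,"ax":0,"ay":0,"az":0,"jaw":1}]'; python3 -m jog '[{"tx":0,"ty":0,"tz":0,"ax":0,"ay":0,"az":0,"jaw":1},{"tx":0,"ty":0,"tz":0,"ax":0,"ay":0,"az":0,"jaw":1}]'; python3 - <<'E'
from h import *
go(446.1,1,137,8.5)
E
```

```text
time_s: 21.02
eef_pos: [555.3, 17.3, 136.4]
ee_rot: [0.0, -0.074, 0.997, 0.0]
force: [-1.0, -0.5, -2.8]
grip_width: 0.221
grip_force: 81.8
time_s: 21.28
eef_pos: [555.4, 17.2, 137.3]
ee_rot: [0.0, -0.074, 0.997, -0.0]
force: [-0.5, -0.5, -3.2]
grip_width: 0.222
grip_force: 81.8
t=21.27 pos [555.4  17.2 137.3] F [-0.5 -0.5 -3.2] rotvec [-0.0001  0.0006 -0.0001] d_tool(start axes) [110.5   0.2   0.2] d_tool(goal axes) [110.5   0.2   0.3]
```

```bash
python3 -m jog '[{"tx":20,"ty":0,"tz":0,"ax":0,"ay":0,"az":0,"jaw":1},{"tx":30,"ty":0,"tz":0,"ax":0,"ay":0,"az":0,"jaw":1},{"tx":35,"ty":0,"tz":0,"ax":0,"ay":0,"az":0,"jaw":1},{"tx":25,"ty":10,"tz":0,"ax":0,"ay":0,"az":0,"jaw":1},{"tx":0,"ty":35,"tz":-20,"ax":0,"ay":0,"az":0,"jaw":1}]' && python3 -m jog '[{"tx":0,"ty":45,"tz":0,"ax":0,"ay":0,"az":0,"jaw":1},{"tx":-10,"ty":45,"tz":0,"ax":0,"ay":0,"az":0,"jaw":1},{"tx":-30,"ty":40,"tz":0,"ax":0,"ay":0,"az":0,"jaw":1},{"tx":-35,"ty":27,"tz":0,"ax":0,"ay":0,"az":0,"jaw":1},{"tx":-21,"ty":10,"tz":10,"ax":0,"ay":0,"az":0,"jaw":1}]' && python3 -m jog '[{"tx":0,"ty":0,"tz":10,"ax":0,"ay":0,"az":0,"jaw":1},{"tx":0,"ty":0,"tz":4,"ax":0,"ay":0,"az":0,"jaw":1},{"tx":0,"ty":0,"tz":2,"ax":0,"ay":0,"az":0,"jaw":1},{"tx":0,"ty":0,"tz":0,"ax":0,"ay":0,"az":0,"jaw":1}]'
```

```text
time_s: 21.9
eef_pos: [438.3, 45.0, 157.0]
ee_rot: [-0.001, -0.073, 0.997, 0.0]
force: [0.6, 0.1, -1.9]
grip_width: 0.226
grip_force: 81.8
time_s: 22.52
eef_pos: [511.5, 226.7, 147.9]
ee_rot: [0.002, -0.075, 0.997, 0.0]
force: [-1.1, 0.5, -4.1]
grip_width: 0.222
grip_force: 81.9
time_s: 23.02
eef_pos: [509.9, 224.4, 131.4]
ee_rot: [0.0, -0.074, 0.997, 0.0]
force: [0.9, 0.1, -3.4]
grip_width: 0.221
grip_force: 81.8
```

```bash
python3 -m jog '[{"tx":0,"ty":0,"tz":1,"ax":0,"ay":0,"az":0,"jaw":1},{"tx":0,"ty":0,"tz":0,"ax":0,"ay":0,"az":0,"jaw":1}]'|egrep 'pos|force:';python3 -m jog '[{"tx":0,"ty":0,"tz":0.6,"ax":0,"ay":0,"az":0,"jaw":1},{"tx":0,"ty":0,"tz":0,"ax":0,"ay":0,"az":0,"jaw":1}]'|egrep 'pos|force:';python3 -m jog '[{"tx":0,"ty":0,"tz":0.5,"ax":0,"ay":0,"az":0,"jaw":1},{"tx":0,"ty":0,"tz":0,"ax":0,"ay":0,"az":0,"jaw":1}]'|egrep 'pos|force:'
```

```text
eef_pos: [510.0, 224.7, 130.2]
force: [-0.1, -0.4, -3.4]
grip_force: 81.8
eef_pos: [510.0, 224.7, 129.5]
force: [0.5, 0.2, -3.7]
grip_force: 81.8
eef_pos: [510.2, 224.8, 129.4]
force: [0.7, -0.3, 1.0]
grip_force: 82.6
```

```bash
python3 -m jog '[{"tx":0,"ty":0,"tz":0,"ax":0,"ay":0,"az":0,"jaw":0.1},{"tx":0,"ty":0,"tz":0,"ax":0,"ay":0,"az":0,"jaw":0.1},{"tx":0,"ty":0,"tz":0,"ax":0,"ay":0,"az":0,"jaw":0.1},{"tx":0,"ty":0,"tz":0,"ax":0,"ay":0,"az":0,"jaw":0.1},{"tx":0,"ty":0,"tz":-20,"ax":0,"ay":0,"az":0,"jaw":0.1}]' && python3 -m jog '[{"tx":0,"ty":0,"tz":-40,"ax":0,"ay":0,"az":0,"jaw":0.1},{"tx":0,"ty":0,"tz":-40,"ax":0,"ay":0,"az":0,"jaw":0.1},{"tx":0,"ty":-45,"tz":0,"ax":0,"ay":0,"az":0,"jaw":0.1},{"tx":0,"ty":-45,"tz":0,"ax":0,"ay":0,"az":0,"jaw":0.1},{"tx":0,"ty":0,"tz":0,"ax":0,"ay":0,"az":0,"jaw":0.1}]'; python3 -m jog '[{"tx":0,"ty":0,"tz":0,"ax":0,"ay":0,"az":0,"jaw":0.1}]' >/dev/null; cat > v4.py <<'E'
from h import *
np.set_printoptions(precision=2,suppress=True)
go(555.2,17.2,102,8.5)
c=snap("wrist");save(c,"w4");P,rr,cc=cloud(c)
m=(P[:,0]>515)&(P[:,0]<595)&(P[:,1]>-20)&(P[:,1]<50)&(P[:,2]>105)&(P[:,2]<125);Q=P[m]
print("ring",len(Q),Q.mean(0) if len(Q) else 0,np.percentile(Q[:,2],[10,50,90]) if len(Q) else 0)
if len(Q): print(cv2.minEnclosingCircle(Q[:,:2].astype(np.float32)))
m=(P[:,1]>-40)&(P[:,1]<75)&(P[:,0]>515)&(P[:,0]<595)&(P[:,2]>94)&(P[:,2]<104);print("block z",np.median(P[m,2]))
for q,z in(("bushing_mid",98),("nest",100)):
    for r in place_of(q,"wrist")[:1]: print(q,r["conf"],np.array(r["centre"]),at_z(c,r["centre"],z))
m=(P[:,2]>158)&(P[:,2]<170)&(P[:,1]>190);print("handle top",P[m].mean(0) if m.any() else 0)
E
python3 v4.py
```

```text
time_s: 24.4
eef_pos: [509.3, 224.6, 148.0]
ee_rot: [-0.001, -0.074, 0.997, -0.0]
force: [-0.3, -0.7, -0.1]
grip_width: 0.446
grip_force: 0.0
time_s: 25.02
eef_pos: [523.7, 133.5, 229.0]
ee_rot: [0.0, -0.072, 0.997, -0.0]
force: [-0.7, 0.6, 0.1]
grip_width: 0.45
grip_force: 0.0
t=25.15 pos [523.2 136.1 229. ] F [-0.2  0.6  0.4] rotvec [ 0.  0. -0.] d_tool(start axes) [ -14.1 -122.4  126.9] d_tool(goal axes) [ -14.  -122.3  127. ]
ring 1501 [553.94  17.96 109.22] [108.13 109.38 110.27]
((554.4764404296875, 17.294572830200195), 20.54472541809082)
block z 98.85172189758492
bushing_mid 0.89 [184.7 202.6] [552.14  19.45  98.  ]
nest 0.85 [178.4 204.9] [554.4   14.75 100.  ]
handle top [509.25 223.92 162.01]
```

View pics/w4.png

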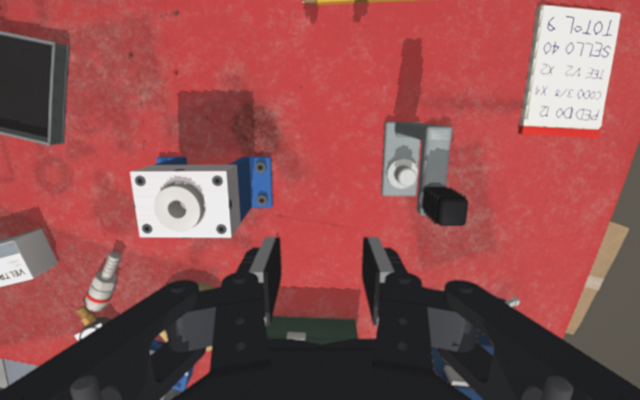

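The wrist view shows the tool standing on its foot near (402,175), and the bushing proud in the nest at (180,207), raised about 11 mm. Next I'll grip its flange.

```bash
python3 -m jog '[{"tx":-6.5,"ty":-60,"tz":0,"ax":0,"ay":0,"az":0,"jaw":-0.4},{"tx":-7,"ty":-62,"tz":0,"ax":0,"ay":0,"az":0,"jaw":-0.4},{"tx":0,"ty":0,"tz":40,"ax":0,"ay":0,"az":0,"jaw":-0.4},{"tx":0,"ty":0,"tz":30,"ax":0,"ay":0,"az":0,"jaw":-0.4},{"tx":0,"ty":0,"tz":20,"ax":0,"ay":0,"az":0,"jaw":-0.4}]' 40 && python3 -m jog '[{"tx":0,"ty":0,"tz":15,"ax":0,"ay":0,"az":0,"jaw":-0.4},{"tx":0,"ty":0,"tz":10,"ax":0,"ay":0,"az":0,"jaw":-0.4},{"tx":0,"ty":0,"tz":5,"ax":0,"ay":0,"az":0,"jaw":-0.4},{"tx":0,"ty":0,"tz":0,"ax":0,"ay":0,"az":0,"jaw":-0.4},{"tx":0,"ty":0,"tz":0,"ax":0,"ay":0,"az":0,"jaw":-0.4}]';python3 -c "
from h import *
go(554.5,17.3,99,8.5)"
```

```text
time_s: 25.92
eef_pos: [554.2, 17.8, 137.4]
ee_rot: [-0.001, -0.074, 0.997, 0.0]
force: [0.2, -0.6, 0.5]
grip_width: 0.702
grip_force: 0.0
time_s: 26.55
eef_pos: [555.0, 17.0, 109.5]
ee_rot: [0.0, -0.074, 0.997, -0.0]
force: [-0.1, 0.7, 0.4]
grip_width: 0.701
grip_force: 0.0
t=26.55 pos [555.   17.  109.5] F [-0.1  0.7  0.4] rotvec [-0.0003  0.001  -0.0001] d_tool(start axes) [ 0.4  0.3 10.5] d_tool(goal axes) [ 0.4  0.3 10.5]
```

```bash
python3 -m jog '[{"tx":0,"ty":0.3,"tz":6,"ax":0,"ay":0,"az":0,"jaw":-0.4},{"tx":0,"ty":0,"tz":4,"ax":0,"ay":0,"az":0,"jaw":-0.2},{"tx":0,"ty":0,"tz":0,"ax":0,"ay":0,"az":0,"jaw":-0.1}]' 40 && python3 -m jog '[{"tx":0,"ty":0,"tz":0,"ax":0,"ay":0,"az":0,"jaw":1},{"tx":0,"ty":0,"tz":0,"ax":0,"ay":0,"az":0,"jaw":1},{"tx":0,"ty":0,"tz":0,"ax":0,"ay":0,"az":0,"jaw":1},{"tx":0,"ty":0,"tz":0,"ax":0,"ay":0,"az":0,"jaw":1},{"tx":0,"ty":0,"tz":0,"ax":0,"ay":0,"az":0,"jaw":1}]'
```

```text
time_s: 26.92
eef_pos: [554.4, 17.4, 98.5]
ee_rot: [-0.0, -0.074, 0.997, 0.0]
force: [0.1, 0.7, -0.2]
grip_width: 0.551
grip_force: 0.0
time_s: 27.55
eef_pos: [554.7, 17.1, 99.1]
ee_rot: [0.0, -0.074, 0.997, -0.0]
force: [1.3, -4.4, 2.0]
grip_width: 0.447
grip_force: 40.1
```

```bash
python3 -m jog '[{"tx":0,"ty":0,"tz":-4,"ax":0,"ay":0,"az":0,"jaw":1},{"tx":0,"ty":0,"tz":-8,"ax":0,"ay":0,"az":0,"jaw":1},{"tx":0,"ty":0,"tz":-15,"ax":0,"ay":0,"az":0,"jaw":1},{"tx":0,"ty":0,"tz":-25,"ax":0,"ay":0,"az":0,"jaw":1},{"tx":0,"ty":0,"tz":-15,"ax":0,"ay":0,"az":0,"jaw":1}]' && python3 -m jog '[{"tx":15,"ty":-30,"tz":0,"ax":0,"ay":0,"az":0,"jaw":1},{"tx":25,"ty":-50,"tz":0,"ax":0,"ay":0,"az":0,"jaw":1},{"tx":28,"ty":-54,"tz":0,"ax":0,"ay":0,"az":0,"jaw":1},{"tx":27,"ty":-50,"tz":0,"ax":0,"ay":0,"az":0,"jaw":1},{"tx":18,"ty":-35,"tz":0,"ax":0,"ay":0,"az":0,"jaw":1}]' && python3 -m jog '[{"tx":0,"ty":0,"tz":0,"ax":0,"ay":0,"az":0,"jaw":1},{"tx":0,"ty":0,"tz":0,"ax":0,"ay":0,"az":0,"jaw":1}]'; python3 - <<'E'
from h import *
go(475.3,-216,100,8.5)
c=snap("wrist");P,_,_=cloud(c)
m=(P[:,2]>17)&(P[:,2]<26)&(abs(P[:,0]-475)<75)&(abs(P[:,1]+216)<75);print("rim",P[m].min(0),P[m].max(0))
c=snap("top")
c2=snap("scene");a=cv2.resize(c["color"][150:300,300:450,::-1],(390,390),interpolation=3);b=cv2.resize(c2["color"][170:320,260:410,::-1],(390,390),interpolation=3)
cv2.imwrite("pics/m5.png",np.hstack([a,b]))
E
```

```text
time_s: 28.18
eef_pos: [555.0, 17.8, 168.0]
ee_rot: [0.001, -0.074, 0.997, 0.0]
force: [0.0, -0.4, -1.5]
grip_width: 0.448
grip_force: 40.7
time_s: 28.8
eef_pos: [474.3, -217.8, 166.5]
ee_rot: [0.0, -0.073, 0.997, -0.0]
force: [-0.1, 0.1, -1.7]
grip_width: 0.444
grip_force: 40.7
time_s: 29.05
eef_pos: [475.4, -215.2, 166.2]
ee_rot: [0.0, -0.074, 0.997, 0.0]
force: [-0.2, 0.9, -2.0]
grip_width: 0.443
grip_force: 40.7
t=29.05 pos [ 475.4 -215.2  166.2] F [-0.2  0.9 -2. ] rotvec [0.0005 0.0003 0.    ] d_tool(start axes) [ 0.2 -0.8 66.2] d_tool(goal axes) [ 0.2 -0.7 66.2]
rim [ 416.04331419 -276.68228744   17.01060305] [ 527.23348773 -159.04523124   23.76091498]
```

View pics/m5.png

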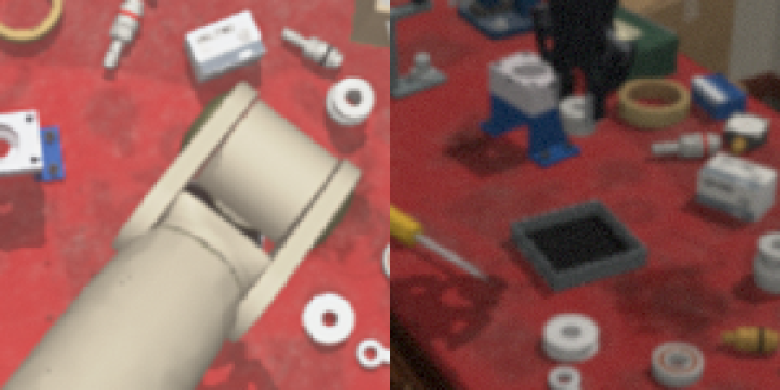

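The top and scene crops show the bushing held upright over the tray, with the nest empty. Next I'll lower it.

```bash
python3 -m jog '[{"tx":0,"ty":-0.8,"tz":30,"ax":0,"ay":0,"az":0,"jaw":1},{"tx":0,"ty":0,"tz":40,"ax":0,"ay":0,"az":0,"jaw":1},{"tx":0,"ty":0,"tz":40,"ax":0,"ay":0,"az":0,"jaw":1},{"tx":0,"ty":0,"tz":20,"ax":0,"ay":0,"az":0,"jaw":1},{"tx":0,"ty":0,"tz":10,"ax":0,"ay":0,"az":0,"jaw":1}]' && python3 -m jog '[{"tx":0,"ty":0,"tz":3,"ax":0,"ay":0,"az":0,"jaw":1},{"tx":0,"ty":0,"tz":1,"ax":0,"ay":0,"az":0,"jaw":1},{"tx":0,"ty":0,"tz":0,"ax":0,"ay":0,"az":0,"jaw":1}]'; python3 -m jog '[{"tx":0,"ty":0,"tz":1,"ax":0,"ay":0,"az":0,"jaw":1},{"tx":0,"ty":0,"tz":0,"ax":0,"ay":0,"az":0,"jaw":1}]' | egrep "pos|force:"; python3 -m jog '[{"tx":0,"ty":0,"tz":0.7,"ax":0,"ay":0,"az":0,"jaw":1},{"tx":0,"ty":0,"tz":0,"ax":0,"ay":0,"az":0,"jaw":1}]' | egrep "pos|force:"
```

```text
time_s: 29.82
eef_pos: [475.4, -215.9, 25.1]
ee_rot: [-0.0, -0.075, 0.997, 0.0]
force: [-0.2, 0.1, -0.6]
grip_width: 0.444
grip_force: 40.7
time_s: 30.2
eef_pos: [475.6, -216.9, 22.6]
ee_rot: [0.0, -0.074, 0.997, -0.0]
force: [0.9, -0.8, -1.2]
grip_width: 0.443
grip_force: 40.7
eef_pos: [475.4, -216.8, 21.1]
force: [-0.0, -0.7, -1.4]
grip_force: 40.7
eef_pos: [475.3, -216.7, 20.2]
force: [-0.1, 0.8, -0.2]
grip_force: 40.7
```

```bash
python3 -m jog '[{"tx":0,"ty":0,"tz":0.7,"ax":0,"ay":0,"az":0,"jaw":1},{"tx":0,"ty":0,"tz":0,"ax":0,"ay":0,"az":0,"jaw":1}]' | egrep "pos|force:"; python3 -m jog '[{"tx":0,"ty":0,"tz":0.5,"ax":0,"ay":0,"az":0,"jaw":1},{"tx":0,"ty":0,"tz":0,"ax":0,"ay":0,"az":0,"jaw":1}]' | egrep "pos|force:"
```

```text
eef_pos: [475.5, -216.7, 19.8]
force: [-0.4, 0.6, 2.4]
grip_force: 41.2
eef_pos: [475.6, -216.7, 19.7]
force: [-0.5, 2.2, 7.7]
grip_force: 41.7
```

On the tray floor. I'll release it, rise and check.

```bash
python3 -m jog '[{"tx":0,"ty":0,"tz":-0.5,"ax":0,"ay":0,"az":0,"jaw":-0.15},{"tx":0,"ty":0,"tz":0,"ax":0,"ay":0,"az":0,"jaw":-0.15},{"tx":0,"ty":0,"tz":0,"ax":0,"ay":0,"az":0,"jaw":-0.15},{"tx":0,"ty":0,"tz":0,"ax":0,"ay":0,"az":0,"jaw":-0.15},{"tx":0,"ty":0,"tz":-15,"ax":0,"ay":0,"az":0,"jaw":-0.15}]' && python3 -m jog '[{"tx":0,"ty":0,"tz":-40,"ax":0,"ay":0,"az":0,"jaw":-0.15},{"tx":0,"ty":0,"tz":-50,"ax":0,"ay":0,"az":0,"jaw":-0.15},{"tx":40,"ty":0,"tz":-50,"ax":0,"ay":0,"az":0,"jaw":-0.15},{"tx":60,"ty":0,"tz":-20,"ax":0,"ay":0,"az":0,"jaw":-0.15},{"tx":40,"ty":0,"tz":0,"ax":0,"ay":0,"az":0,"jaw":-0.15}]' && python3 -m jog '[{"tx":0,"ty":0,"tz":0,"ax":0,"ay":0,"az":0,"jaw":-0.15},{"tx":0,"ty":0,"tz":0,"ax":0,"ay":0,"az":0,"jaw":-0.15}]'; python3 - <<'E'
from h import *
np.set_printoptions(precision=1,suppress=True)
c=snap("top");P,_,_=cloud(c)
m=(P[:,2]>24)&(P[:,2]<45)&(abs(P[:,0]-475)<45)&(abs(P[:,1]+216)<45);print("bushing top",m.sum(),P[m].mean(0) if m.any() else 0)
m=(P[:,2]>158)&(P[:,2]<172)&(abs(P[:,0]-510)<40)&(abs(P[:,1]-224)<40);print("handle top",m.sum(),P[m].mean(0))
c2=snap("scene");a=cv2.resize(c["color"][130:330,190:440,::-1],(450,360),interpolation=3);b=cv2.resize(c2["color"][150:310,260:410,::-1],(338,360),interpolation=3)
cv2.imwrite("pics/m6.png",np.hstack([a,b]))
E
```

```text
time_s: 31.82
eef_pos: [474.8, -216.4, 34.4]
ee_rot: [-0.001, -0.074, 0.997, 0.001]
force: [0.1, 0.3, 0.5]
grip_width: 0.572
grip_force: 0.0
time_s: 32.45
eef_pos: [337.2, -237.5, 195.5]
ee_rot: [0.001, -0.074, 0.997, -0.002]
force: [-0.6, -1.0, 0.1]
grip_width: 0.575
grip_force: 0.0
time_s: 32.7
eef_pos: [339.0, -237.3, 193.8]
ee_rot: [0.0, -0.074, 0.997, -0.0]
force: [-0.3, -1.0, 0.6]
grip_width: 0.577
grip_force: 0.0
bushing top 138 [ 474.9 -214.6   31.4]
handle top 59 [510.1 224.6 164.4]
```

View pics/m6.png

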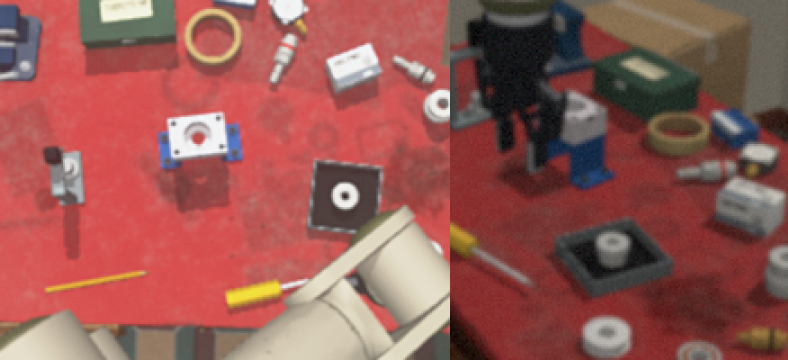

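The bushing stands flange up in the tray at (344,196), with its top at z=31. The tool stands at (68,180), the nest is empty, and the other things have not been disturbed.

```bash
python3 -c "
from rig import finish_job
print(finish_job())"
```

```text
the job is handed in; nothing more can be done
None
```

The job is done and handed in at about 33 s: the bushing clicked loose, the collar was seated with about 21 N of push (24.5 N on the wrist including the tool's weight), the tool is back on its foot clear of the stand, and the bushing sits flange up in the grey tray.

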